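# Fit the double lid on the dosing canister and take off its dust cover

## Robot

A 6-joint arm with a two-finger parallel gripper is mounted at the origin on the work surface. World frame = base frame: x ahead of the robot, y to its left, z up, the work surface at z = 0. Lengths are in m, angles in degrees, forces in N, time in s.
With the tool pointing down it reaches from about 0.35 to 0.875 m from the base axis. Payload 4.2 kg.
Tool frame: the origin (TCP) lies at the very end of the fingers, on their centre line; the grasp point (between the pads) lies behind it (r.grip_point_offset is the z of the grasp point in the tool frame, in m); z points along the fingers, y is the direction in which the jaws open and shut (so a half turn about z gives the same grasp; the last joint's range is limited). The gripper opens to 87 mm and grips with 3 to 60 N. Pads are 19 mm wide; open, the fingers measure 117 mm over their backs; the gripper's body (75 mm by 190 mm) begins 51 mm behind the grasp point.
Start: joints at [79.504, 22.042, 0.453, 0, -68.411, -14.817], TCP at [0.267, 0.565, 0.223] pointing down, gripper open.
Joint ranges: [-179.83, 179.83], [-69.29, 118.12], [-61.27, 80.66], [-181.25, 117.63], [-171.15, -9.14], [-177.46, 177.46]. Speed limits (degrees/s): [159.86, 159.86, 180, 180, 180, 180].

## Interface

Orientations are given as a 3x3 rotation matrix whose columns are the frame's x, y, z axes.
In Python, from station import r, capture, workorder gives the robot as it stands. The module is installed in compiled form; this text tells all that it offers.
- The arm moves only by the shell command python3 -m crank 'ROWS'. ROWS is JSON, a list of rows, each an object with "delta_rot": the turn, a rotation vector about the tool's x, y, z in rad, a list of three; "linear": the shift along the tool's x, y, z in m, a list of three; "gripper": the opening in per cent of the stroke, from 0 (shut) to 100 (fully open). A call has 1 to 10 rows; each row shifts and turns the commanded pose from where the row before left it, along the tool's axes as they then stand; what a row does not reach is not made up. A row lasts 1/8 s, in which the tool goes at most 62.5 mm and 10.7 degrees, less where a joint would pass 70% of its speed; a pose out of reach is approached as far as the arm can. A call is refused whole if a number of a shift passes 0.0625 or a number of a turn 0.188, either way. A call with a gripper value outside its range is refused whole. The fingers move at their own pace and stop on an object; the grip force is fixed at half the most. Time passes only in rows, so rows that do not move let the fingers close. It gives the time, the measured TCP pose, the force and the opening at its end, in the units of the state.
- r.sense(): the state, without advancing time (a new reading comes with each control period).
- capture(name): name is "side" or "top" or "wrist"; returns a dict with "img" (420x560x3 uint8, blue, green, red), "fx", "fy", "cx", "cy" (pixels), "dist_coeffs" ([k1, k2, p1, p2, k3] as OpenCV has them; the pictures are not rectified), "world_from_camera" (4x4, takes a point from camera to world coordinates). Camera axes: x right, y down, z forward; pixel columns grow to the right and rows downward; lengths in m; the calibration is good to about 2 mm. A picture is of the moment at which its call begins. There is no depth.
- workorder.finish_job(): hands the job in, once; it reports no verdict.
The state is a dict: "time_s": time; "joints": joint angles; "joint_velocities": joint speeds; "effort": joint torques, N m; "tcp_pos": TCP position; "ee_rot": TCP orientation; "wrist_force": force on the tool from outside, world axes, zero at the start; "moment": the same for the moment, N m; "gripper_width": opening from 0.0 (shut) to 1.0 (fully open).
Only numpy, scipy, OpenCV 4.12 (cv2) and the standard library are available. Lean on these libraries where they do the work, as an engineer would, in place of code of your own. Each camera call takes 0.05 s, during which the arm holds its last target.

## Task

Fit the double lid, both parts together, onto the dosing canister that has the upright shaft: lower it by the inner lid's stem so that the hollow stem slides over the shaft top, set it fully home on the rim without dropping it, and let go of the stem. Then lift only the outer dust cover by its collar, leaving the inner lid seated and undisturbed. Finish while holding the cover level and still, with all of it higher than the top of the inner lid's stem and touching nothing but your gripper; leave everything else on the table where it is.

Things in the scene. Friction and masses are not known exactly. Their poses are not given: they have to be found in the camera images.
- shaft_top (a point): Tip of the fixed upright shaft (10 mm diameter, tapered over its last 5 mm) in the middle of the dosing canister, 125 mm above the table. The canister is an open, round, plain metal vessel, outer diameter 112 mm, wall 4 mm, bolted down on a round dark foot plate (140 mm diameter, 10 mm thick); it never moves.
- rim (a point): Centre of the dosing canister's mouth, level with its rim, 100 mm above the table; the shaft stands 25 mm above it.
- lid_center (a point): The inner lid (loose, plain metal, about 0.3 kg): point on its axis half-way up its 82 mm, z up along the stem. From below: a plug 92 mm wide, 12 mm high, that enters the canister; a flange 112 mm wide, 6 mm thick, that rests on the rim; a hollow round stem, 24 mm outside diameter, 64 mm long. A 14 mm hole runs right through stem and lid.
- lid: The inner lid again: centre of its underside. At the start it stands on the table, cover nested on it. The stem's upper 32 mm stand out above the cover's collar: gripped there, both parts lift together, the cover riding on the flange. Fully home, its underside is 88 mm above the table, its stem top 170 mm, the shaft 37 mm up inside it.
- cover_center (a point): The outer dust cover (loose, plain metal, about 0.22 kg): point on its axis half-way up its 42 mm, z up. From below: a skirt 10 mm deep, 124 mm outside, 120 mm inside diameter; a disc 4 mm thick; in the middle an upright round collar, 42 mm outside, 28 mm inside diameter, 28 mm high.
- cover: The dust cover again: centre of its skirt's lower edge. The inner lid's stem passes loosely through its collar. Nested, its disc lies on the inner lid's flange and this point is 8 mm above the inner lid's underside. Lifted by the collar, it comes off alone.
- pot: Bystander: an open round plain metal pot without a shaft, 112 mm diameter, 85 mm high, loose; origin at the centre of its underside.
- scoop: Bystander: a long-handled measuring spoon lying on the table in front of the robot, about 160 mm long, lower than 40 mm; origin under its middle.
- tape_roll: Bystander: a roll of clear tape lying flat, 96 mm diameter, 48 mm high; origin at the centre of its underside.
- jar: Bystander: a lidded jar, 64 mm diameter, 80 mm high; origin at the centre of its underside.
There are look-alikes about, which are no part of the job. Leave any brown or turquoise look-alike of the lid alone. What is shaped like the cover but blue or brown is not meant.

How it is judged (in metres and radians):
On the way, in this order (a step that is already met when the one before it is completed fails the run):
1. The inner lid's hollow stem has slid at least 5 mm down over the shaft top, the cover still nested on it (height (world z) of lid_center between 0.12 and 0.161 m and horizontal distance between lid_center and shaft_top below 0.005 m and angle between lid_center's own z axis and vertical below 0.12 rad and z of cover_center in the frame of lid_center below -0.008 m and horizontal distance between cover_center and lid_center below 0.008 m), for 0.05 s.
2. The double lid sits fully home on the canister's rim, cover nested, and the stem is let go (height (world z) of lid_center between 0.126 and 0.1325 m and horizontal distance between lid_center and shaft_top below 0.0045 m and angle between lid_center's own z axis and vertical below 0.04 rad and z of cover_center in the frame of lid_center below -0.008 m and horizontal distance between cover_center and lid_center below 0.008 m and contact force between the fingers and lid below 0.1 N), for 0.1 s.
At the end, for the whole second after the job is handed in: Inner lid seated (within 4.5 mm of the shaft's axis, 3.5 mm of fully home, tilt under 0.04 rad), still, untouched by fingers. Cover held still by the gripper, tilt under 0.2 rad, its centre over 193 mm above the table, touching neither lid nor pot (height (world z) of lid_center between 0.126 and 0.1325 m and horizontal distance between lid_center and shaft_top below 0.0045 m and angle between lid_center's own z axis and vertical below 0.04 rad and contact force between each of the fingers, cover and lid below 0.1 N and height (world z) of cover_center above 0.193 m and angle between cover_center's own z axis and vertical below 0.2 rad and contact force between the fingers and cover above 1 N and contact force between cover and pot below 0.1 N and linear speed of cover below 0.03 m/s and linear speed of lid below 0.02 m/s); the arm keeps its last pose, push and grip.
It fails at once if The inner lid is more than 6 mm above its seat with no finger on its stem (dropped, or dragged up along with the cover) (contact force between the fingers and lid below 0.1 N and height (world z) of lid_center above 0.135 m).
It fails at once if A bystander (pot, scoop, tape roll or jar) is pushed more than 25 mm (distance of any of pot, scoop, tape_roll, jar from where it was at the start of the episode above 0.025 m).
It also fails if it takes over 51 s, if anything falls off the work surface, if the arm or the gripper's body presses on something with over 40 N, if the wrist force passes 120 N, or if a joint passes its speed limit or range.

## Working session

There is one attempt and no reset: what is moved stays moved. The work goes in short steps, Python scripts to look and compute and a shell command to move; the robot and the scene stay as the last step left them, time stands still between calls to the robot, and variables do not carry over. Pictures are saved under pics/ and viewed, and the job is handed in when it is done.

```bash
mkdir -p pics
python3 - <<'E'
from station import r,capture
import cv2,json
print(r.sense(), r.grip_point_offset)
for n in ("side","top","wrist"):
    c=capture(n); cv2.imwrite(f"pics/{n}0.png",c["img"])
    print(n,c["fx"],c["fy"],c["cx"],c["cy"],c["dist_coeffs"],c["world_from_camera"])
E
```

```text
{'time_s': 0.0, 'joints': array([ 7.95032650e+01,  2.20904680e+01,  3.81889860e-01, -2.94911462e-02,
       -6.84121493e+01, -1.48175797e+01]), 'joint_velocities': array([-0.00853249,  0.04415797,  0.05708437,  0.05223715, -0.02942632,
       -0.0376629 ]), 'effort': array([ 6.71819525e-04, -3.90657628e+01,  1.87404174e+01,  4.22005087e+00,
        1.10372464e-02, -1.85159856e-04]), 'tcp_pos': array([0.26695432, 0.56446314, 0.22147581]), 'ee_rot': array([[ 9.03894577e-01, -4.27754443e-01, -8.54463337e-04],
       [-4.27755290e-01, -9.03892401e-01, -1.98459039e-03],
       [ 7.65744392e-05,  2.15936170e-03, -9.99997666e-01]]), 'wrist_force': array([-0.09106606, -0.79496819,  1.45334279]), 'moment': array([-0.00071766, -0.00419902,  0.00017538]), 'gripper_width': 1.001823519549328} -0.0187
side 509.0386938097425 509.0386938097425 273.91694237383024 210.2985603463586 [-0.11440709  0.          0.          0.          0.        ] [[ 0.91582484 -0.28685743  0.28102967  0.25265293]
 [-0.40154859 -0.66261408  0.63221936 -0.75853938]
 [ 0.0048574  -0.69184926 -0.72202563  0.96643918]
 [ 0.          0.          0.          1.        ]]
top 391.5827315729302 391.5827315729302 278.47854727371373 204.11770842137457 [-0.0953945  0.         0.         0.         0.       ] [[ 2.15586502e-02 -9.95076786e-01  9.67337343e-02  4.83938997e-01]
 [-9.99764636e-01 -2.12224173e-02  4.50350913e-03 -7.71216506e-04]
 [-2.42841370e-03 -9.68080563e-02 -9.95300107e-01  1.02756952e+00]
 [ 0.00000000e+00  0.00000000e+00  0.00000000e+00  1.00000000e+00]]
wrist 333.3926328868005 333.3926328868005 282.79833048913906 207.56620422048013 [0.02415988 0.         0.         0.         0.        ] [[-0.42733371 -0.86059667 -0.27705463  0.34175641]
 [-0.90408988  0.40769317  0.1280928   0.52804966]
 [ 0.00271704  0.30522066 -0.95227778  0.38347352]
 [ 0.          0.          0.          1.        ]]
```

View pics/top0.png

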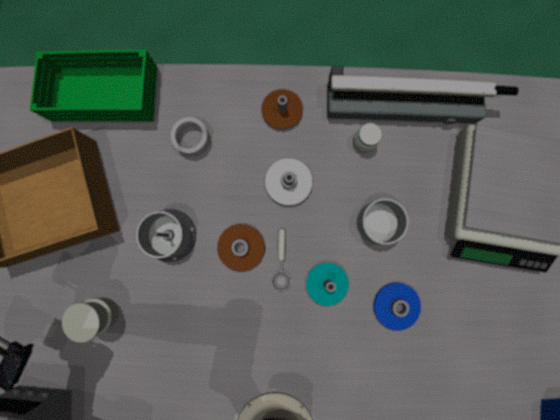

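View pics/side0.png

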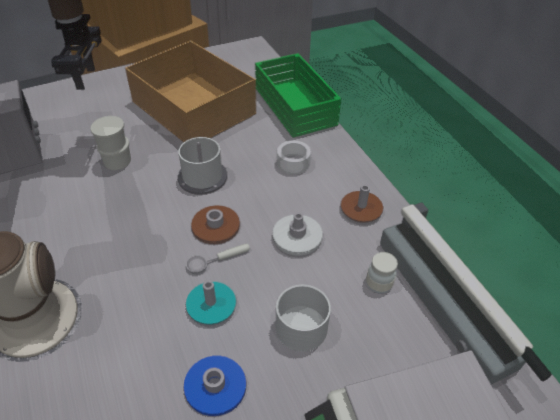

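View pics/wrist0.png

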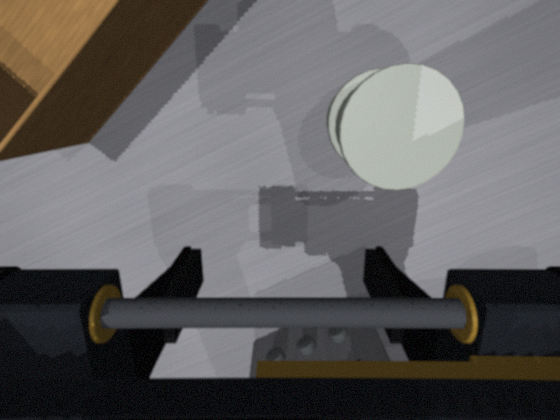

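The double lid is the white disc with a stem (top about 289,181; side about 297,228). The canister with the shaft is at top (160,236) and side (200,165). I'll enlarge both.

```bash
cat > h.py <<'E'
import numpy as np,cv2
from station import r,capture
def K(c): return np.array([[c["fx"],0,c["cx"]],[0,c["fy"],c["cy"]],[0,0,1]])
def ray(c,uv):
    p=cv2.undistortPoints(np.array([[uv]],float),K(c),np.array(c["dist_coeffs"]))[0,0]
    T=np.array(c["world_from_camera"]); return T[:3,3],T[:3,:3]@np.array([p[0],p[1],1])
def at(c,uv,z):
    o,d=ray(c,uv); return o+d*(z-o[2])/d[2]
def proj(c,P):
    T=np.linalg.inv(np.array(c["world_from_camera"])); P=np.atleast_2d(np.array(P,float))
    rv=cv2.Rodrigues(T[:3,:3])[0]
    return cv2.projectPoints(P,rv,T[:3,3],K(c),np.array(c["dist_coeffs"]))[0][:,0]
def circ(c,im,x,y,z,rad,col,s=1,off=(0,0)):
    t=np.linspace(0,2*np.pi,73)
    p=proj(c,np.c_[x+rad*np.cos(t),y+rad*np.sin(t),0*t+z])
    cv2.polylines(im,[np.int32(((p-off+.5)*s-.5)*16)],True,col,1,cv2.LINE_AA,4)
E
python3 - <<'E'
import cv2,numpy as np
def crop(f,x,y,w,h,s):
    im=cv2.imread(f)[y:y+h,x:x+w]; return cv2.resize(im,None,fx=s,fy=s,interpolation=cv2.INTER_CUBIC)
a=np.hstack([crop("pics/top0.png",255,150,65,65,6),crop("pics/top0.png",130,203,65,65,6)])
b=np.hstack([crop("pics/side0.png",265,205,65,50,6),crop("pics/side0.png",170,135,65,50,6)])
cv2.imwrite("pics/zt.png",a);cv2.imwrite("pics/zs.png",b)
E
```

```text
(no output)
```

View pics/zt.png

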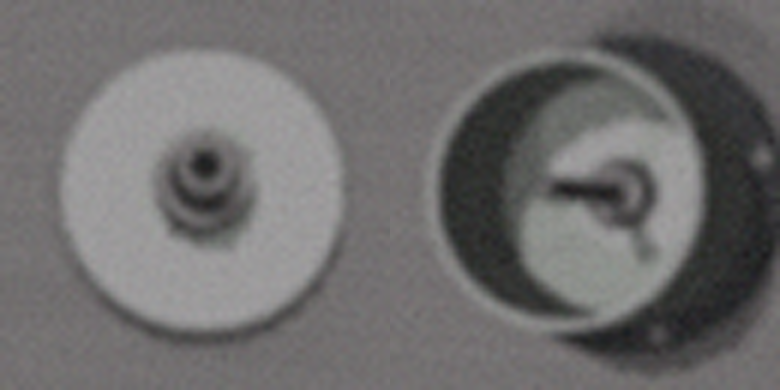

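View pics/zs.png

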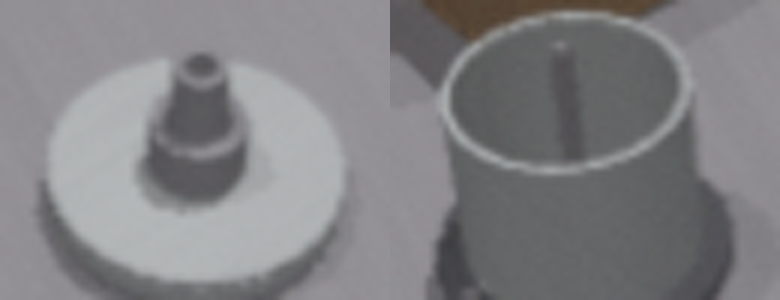

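Run:
```python
from h import *
t=capture("top");s=capture("side")
def P(n,c,uv,z): print(n,at(c,uv,z).round(4))
P("lid disc top",t,(288.2,181.2),.022);P("stem top",t,(288.3,176.7),.082);P("stem side",s,(298.2,215.8),.082)
P("rim top",t,(159.5,234.2),.1);P("tip top",t,(155.8,233.5),.125);P("tip side",s,(197.8,142),.125);P("rim side",s,(198.8,150),.1)
for n,c in(("top",t),("side",s)):
    # fit check
    out=[]
    for (x,y),k in (((.5466,-.023),0),((.4155,.2955),1)):pass
```

```text
lid disc top [ 0.642  -0.0202  0.022 ]
stem top [ 0.6437 -0.019   0.082 ]
stem side [ 0.6427 -0.0237  0.082 ]
rim top [0.4959 0.2858 0.1   ]
tip top [0.497  0.2869 0.125 ]
tip side [0.4961 0.2866 0.125 ]
rim side [0.4954 0.2839 0.1   ]
```

Both cameras agree: canister about (0.496, 0.286), lid about (0.643, -0.021). Next I square the tool to the world and stop over the canister for a close wrist view.

```bash
python3 -m crank '[{"delta_rot":[0,0,-0.1472],"linear":[0,0,0],"gripper":100},{"delta_rot":[0,0,-0.1472],"linear":[0,0,0],"gripper":100},{"delta_rot":[0,0,-0.1472],"linear":[0,0,0],"gripper":100},{"delta_rot":[0,0,0],"linear":[0.0272,0.0465,-0.0048],"gripper":100},{"delta_rot":[0,0,0],"linear":[0.0272,0.0465,-0.0048],"gripper":100},{"delta_rot":[0,0,0],"linear":[0.0272,0.0465,-0.0048],"gripper":100},{"delta_rot":[0,0,0],"linear":[0.0272,0.0465,-0.0048],"gripper":100},{"delta_rot":[0,0,0],"linear":[0.0272,0.0465,-0.0048],"gripper":100},{"delta_rot":[0,0,0],"linear":[0.0272,0.0465,-0.0048],"gripper":100}]'
python3 -m crank '[{"delta_rot":[0,0,0],"linear":[0,0,0],"gripper":100}]'
python3 - <<'E'
from h import *
s=r.sense();print(s["joints"].round(1),s["tcp_pos"],s["ee_rot"].round(4),s["time_s"])
c=capture("wrist");cv2.imwrite("pics/w1.png",c["img"]);import pickle;pickle.dump(c,open("w1.pkl","wb"))
E
```

```text
time_s: 1.38
tcp_pos: [0.4309, 0.2844, 0.2517]
ee_rot: [[1.0, 0.0, 0.0], [0.0, -1.0, 0.0], [0.0, -0.0, -1.0]]
wrist_force: [0.7, -0.2, -0.3]
gripper_width: 1.0
time_s: 1.5
tcp_pos: [0.4316, 0.2833, 0.2519]
ee_rot: [[1.0, -0.005, 0.001], [-0.005, -1.0, 0.0], [0.001, -0.0, -1.0]]
wrist_force: [-0.7, -0.1, 0.6]
gripper_width: 0.999
[ 51.3  10.2 -11.9   0.  -67.9  38.4] [0.43156498 0.28329699 0.25193188] [[ 1.e+00 -5.e-03  6.e-04]
 [-5.e-03 -1.e+00  5.e-04]
 [ 6.e-04 -5.e-04 -1.e+00]] 1.5
```

View pics/w1.png

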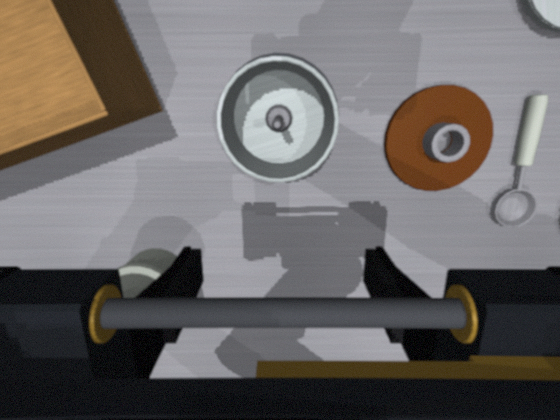

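Run:
```python
from h import *;import pickle
c=pickle.load(open("w1.pkl","rb"));im=c["img"]
x0,y0=210,45;s=4.5
k=cv2.resize(im[y0:y0+130,x0:x0+140],None,fx=s,fy=s,interpolation=cv2.INTER_CUBIC)
cv2.imwrite("pics/w1z.png",k)
k2=k.copy()
circ(c,k2,.496,.286,.1,.056,(0,0,255),s,(x0,y0));circ(c,k2,.496,.286,.1,.052,(0,0,255),s,(x0,y0));circ(c,k2,.496,.286,.125,.003,(0,255,0),s,(x0,y0))
cv2.imwrite("pics/w1o.png",k2)
```

```text
(no output)
```

View pics/w1z.png

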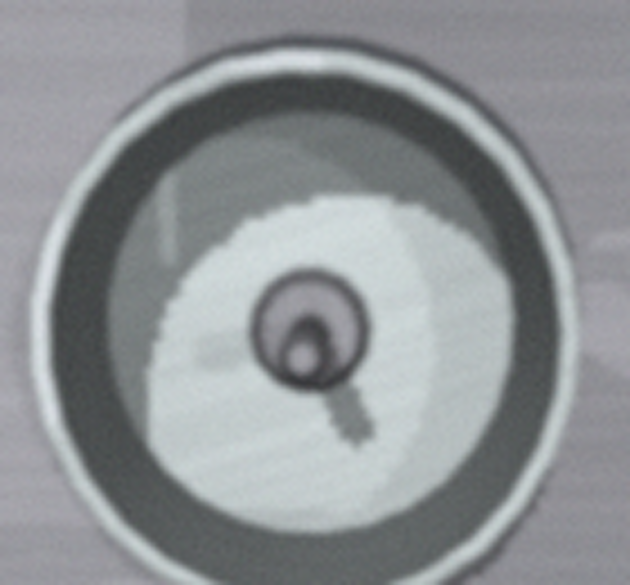

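View pics/w1o.png

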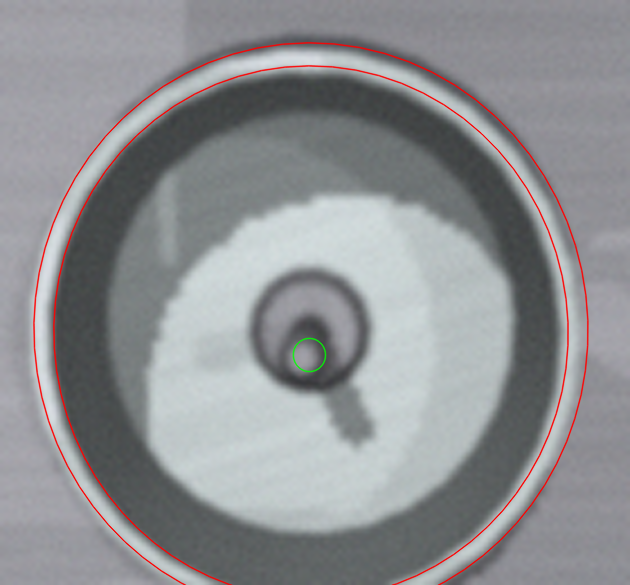

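The wrist camera puts the shaft about 1 mm further toward +y, at (0.4956, 0.2871), agreeing with the other views. Next is the lid.

```bash
python3 -m crank '[{"delta_rot":[0,0,0],"linear":[0.0245,0.0507,0.005],"gripper":100},{"delta_rot":[0,0,0],"linear":[0.0245,0.0507,0.005],"gripper":100},{"delta_rot":[0,0,0],"linear":[0.0245,0.0507,0.005],"gripper":100},{"delta_rot":[0,0,0],"linear":[0.0245,0.0507,0.005],"gripper":100},{"delta_rot":[0,0,0],"linear":[0.0245,0.0507,0.005],"gripper":100},{"delta_rot":[0,0,0],"linear":[0.0245,0.0507,0.005],"gripper":100},{"delta_rot":[0,0,0],"linear":[0,0,0],"gripper":100},{"delta_rot":[0,0,0],"linear":[0,0,0],"gripper":100}]'
python3 - <<'E'
from h import *
s=r.sense();print(s["joints"].round(1),s["tcp_pos"],s["ee_rot"].round(4),s["time_s"])
c=capture("wrist");cv2.imwrite("pics/w2.png",c["img"]);import pickle;pickle.dump(c,open("w2.pkl","wb"))
k2=c["img"].copy()
u=proj(c,[[.643,-.021,.082]])[0];x0,y0=int(u[0])-70,max(int(u[1])-65,0);s=4.5
k2=cv2.resize(k2[y0:y0+130,x0:x0+140],None,fx=s,fy=s,interpolation=cv2.INTER_CUBIC)
cv2.imwrite("pics/w2z.png",k2)
circ(c,k2,.643,-.021,.082,.012,(0,0,255),s,(x0,y0));circ(c,k2,.643,-.021,.022,.062,(0,255,0),s,(x0,y0))
cv2.imwrite("pics/w2o.png",k2)
E
```

```text
time_s: 2.55
tcp_pos: [0.5772, -0.0174, 0.2208]
ee_rot: [[1.0, 0.0, -0.001], [0.0, -1.0, 0.0], [-0.001, -0.0, -1.0]]
wrist_force: [-0.8, 0.1, 0.4]
gripper_width: 1.001
[ 14.3  17.5  -6.5  -0.  -66.   75.7] [ 0.577218   -0.01741929  0.22083946] [[ 1.e+00  5.e-04 -9.e-04]
 [ 5.e-04 -1.e+00  1.e-04]
 [-9.e-04 -1.e-04 -1.e+00]] 2.55
```

View pics/w2.png

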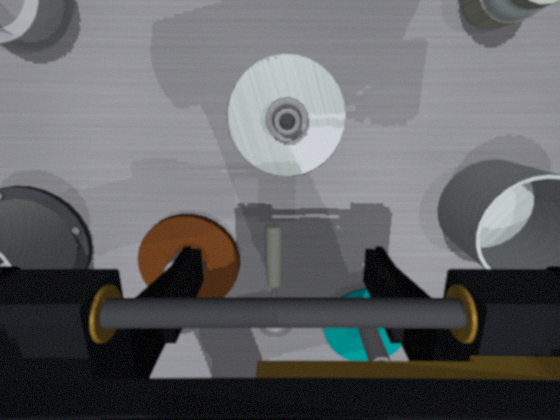

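View pics/w2o.png

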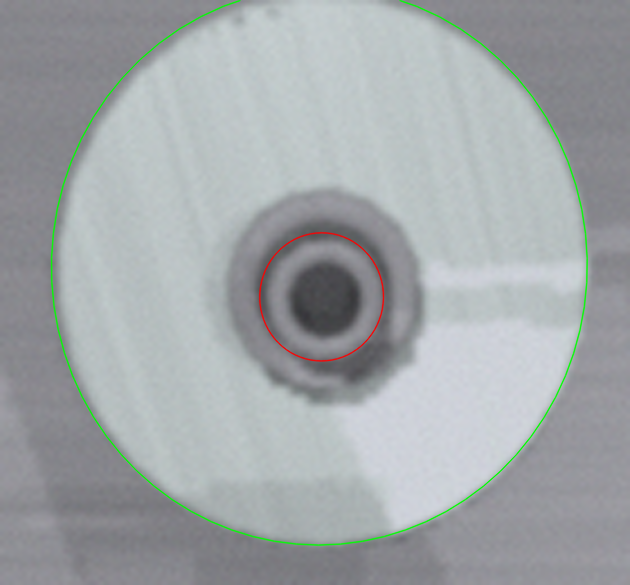

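The stem is at about (0.6426, -0.0217). I line up and descend to the stem.

```bash
python3 -m crank '[{"delta_rot":[0,0,0],"linear":[0.0327,0.0022,0.01],"gripper":100},{"delta_rot":[0,0,0],"linear":[0.0327,0.0022,0.01],"gripper":100},{"delta_rot":[0,0,0],"linear":[0,0,0.03],"gripper":100},{"delta_rot":[0,0,0],"linear":[0,0,0.03],"gripper":100},{"delta_rot":[0,0,0],"linear":[0,0,0.03],"gripper":100},{"delta_rot":[0,0,0],"linear":[0,0,0.03],"gripper":100},{"delta_rot":[0,0,0],"linear":[0,0,0.015],"gripper":100},{"delta_rot":[0,0,0],"linear":[0,0,0],"gripper":100},{"delta_rot":[0,0,0],"linear":[0,0,0],"gripper":100}]'
python3 - <<'E'
from h import *
s=r.sense();print(s["tcp_pos"],s["ee_rot"].round(4),s["time_s"])
c=capture("wrist");d=capture("side")
cv2.imwrite("pics/w3.png",c["img"]);cv2.imwrite("pics/s3.png",cv2.resize(d["img"][170:270,240:360],None,fx=6,fy=6,interpolation=cv2.INTER_CUBIC))
E
```

```text
time_s: 3.72
tcp_pos: [0.6437, -0.0221, 0.0679]
ee_rot: [[1.0, 0.001, 0.003], [0.001, -1.0, 0.0], [0.003, -0.0, -1.0]]
wrist_force: [0.7, -1.3, 0.6]
gripper_width: 1.003
[ 0.64371603 -0.02207368  0.06788373] [[ 1.0e+00  9.0e-04  2.7e-03]
 [ 9.0e-04 -1.0e+00  2.0e-04]
 [ 2.7e-03 -2.0e-04 -1.0e+00]] 3.725
```

View pics/w3.png

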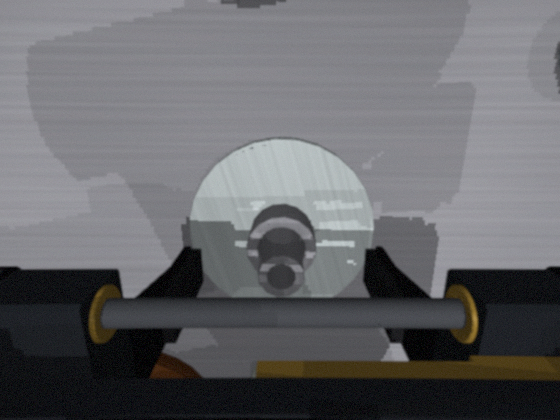

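View pics/s3.png

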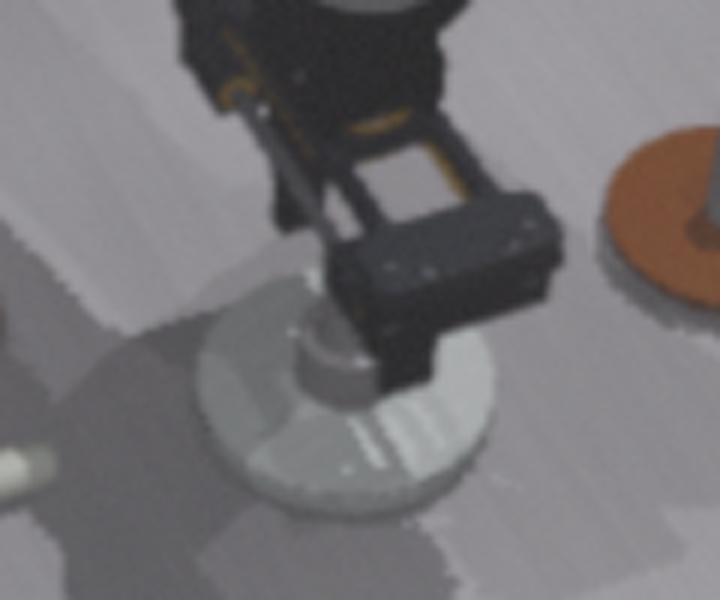

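```bash
python3 -m crank '[{"delta_rot":[0,0,0],"linear":[-0.001,0,0.007],"gripper":100},{"delta_rot":[0,0,0],"linear":[0,0,0.0055],"gripper":100},{"delta_rot":[0,0,0],"linear":[0,0,0],"gripper":100},{"delta_rot":[0,0,0],"linear":[0,0,0],"gripper":0},{"delta_rot":[0,0,0],"linear":[0,0,0],"gripper":0},{"delta_rot":[0,0,0],"linear":[0,0,0],"gripper":0},{"delta_rot":[0,0,0],"linear":[0,0,0],"gripper":0},{"delta_rot":[0,0,0],"linear":[0,0,0],"gripper":0}]'
python3 - <<'E'
from h import *
s=r.sense();print(s["tcp_pos"],s["ee_rot"].round(4),s["time_s"],s["gripper_width"]*87,s["wrist_force"],s["moment"])
E
```

```text
time_s: 4.82
tcp_pos: [0.6417, -0.0227, 0.0539]
ee_rot: [[1.0, -0.0, 0.0], [-0.0, -1.0, 0.0], [0.0, -0.0, -1.0]]
wrist_force: [0.7, 0.6, 0.2]
gripper_width: 0.509
[ 0.64171789 -0.022687    0.05390957] [[ 1.e+00 -2.e-04  1.e-04]
 [-2.e-04 -1.e+00  0.e+00]
 [ 1.e-04 -0.e+00 -1.e+00]] 4.825 44.27400854501804 [0.71692334 0.58479295 0.17052296] [-0.04971362  0.00167143  0.0165692 ]
```

```bash
python3 -m crank '[{"delta_rot":[0,0,0],"linear":[0,0,0],"gripper":0},{"delta_rot":[0,0,0],"linear":[0,0,0],"gripper":0},{"delta_rot":[0,0,0],"linear":[0,0,0],"gripper":0},{"delta_rot":[0,0,0],"linear":[0,0,0],"gripper":0},{"delta_rot":[0,0,0],"linear":[0,0,0],"gripper":0},{"delta_rot":[0,0,0],"linear":[0,0,0],"gripper":0}]'
python3 - <<'E'
from h import *
s=r.sense();print(s["tcp_pos"],s["ee_rot"].round(4),s["time_s"],s["gripper_width"]*87,s["wrist_force"],s["moment"])
d=capture("side")
cv2.imwrite("pics/s4.png",cv2.resize(d["img"][170:270,240:360],None,fx=6,fy=6,interpolation=cv2.INTER_CUBIC))
E
```

```text
time_s: 5.58
tcp_pos: [0.6418, -0.0225, 0.0539]
ee_rot: [[1.0, -0.0, 0.0], [-0.0, -1.0, 0.0], [0.0, -0.0, -1.0]]
wrist_force: [0.7, 2.5, 0.1]
gripper_width: 0.263
[ 0.64182892 -0.02246547  0.05387912] [[ 1.e+00 -1.e-04  4.e-04]
 [-1.e-04 -1.e+00  2.e-04]
 [ 4.e-04 -2.e-04 -1.e+00]] 5.575 22.91107258183447 [0.71046987 2.46989233 0.13721046] [ 0.56243137 -0.09569866  0.01824601]
```

View pics/s4.png

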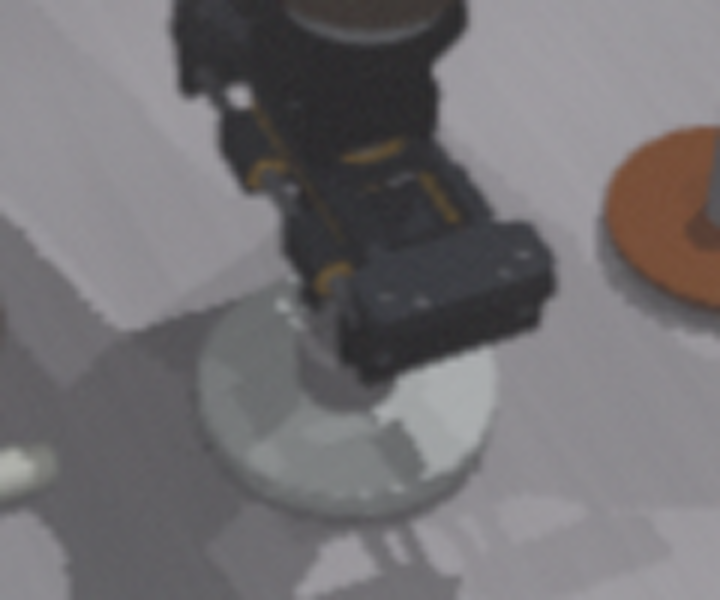

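Gripped on the stem (width about 23 mm). Lifting.

```bash
python3 -m crank '[{"delta_rot":[0,0,0],"linear":[0,0,0],"gripper":0},{"delta_rot":[0,0,0],"linear":[0,0,-0.008],"gripper":0},{"delta_rot":[0,0,0],"linear":[0,0,-0.016],"gripper":0},{"delta_rot":[0,0,0],"linear":[0,0,-0.016],"gripper":0},{"delta_rot":[0,0,0],"linear":[0,0,-0.03],"gripper":0},{"delta_rot":[0,0,0],"linear":[0,0,-0.03],"gripper":0},{"delta_rot":[0,0,0],"linear":[0,0,-0.03],"gripper":0},{"delta_rot":[0,0,0],"linear":[0,0,-0.025],"gripper":0},{"delta_rot":[0,0,0],"linear":[0,0,0],"gripper":0}]'
python3 - <<'E'
from h import *
s=r.sense();print(s["tcp_pos"],s["ee_rot"].round(4),s["time_s"],s["gripper_width"]*87,s["wrist_force"],s["moment"])
d=capture("side")
cv2.imwrite("pics/s5.png",cv2.resize(d["img"][100:300,200:400],None,fx=3,fy=3,interpolation=cv2.INTER_CUBIC))
E
```

```text
time_s: 6.75
tcp_pos: [0.643, -0.0227, 0.2125]
ee_rot: [[1.0, -0.0, 0.007], [-0.0, -1.0, 0.001], [0.007, -0.001, -1.0]]
wrist_force: [0.5, 0.8, -3.6]
gripper_width: 0.265
[ 0.64301544 -0.0226857   0.21245934] [[ 1.0e+00 -1.0e-04  6.8e-03]
 [-2.0e-04 -1.0e+00  9.0e-04]
 [ 6.8e-03 -9.0e-04 -1.0e+00]] 6.75 23.02129935947074 [ 0.45615296  0.77832209 -3.64033364] [-0.02095224 -0.02640559  0.03648538]
```

View pics/s5.png

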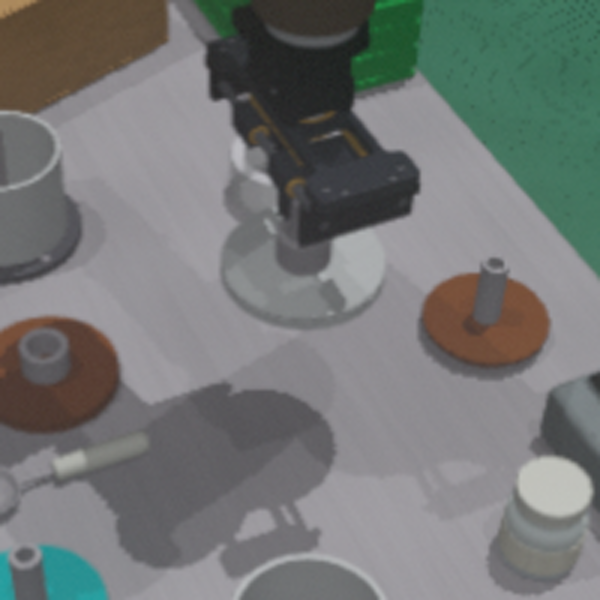

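The lid is hanging with the cover nested. I carry it over the canister with gentle acceleration.

```bash
python3 -m crank '[{"delta_rot":[0,0,0],"linear":[-0.0075,-0.016,0],"gripper":0},{"delta_rot":[0,0,0],"linear":[-0.0150,-0.031,0],"gripper":0},{"delta_rot":[0,0,0],"linear":[-0.02,-0.042,0],"gripper":0},{"delta_rot":[0,0,0],"linear":[-0.02,-0.042,0],"gripper":0},{"delta_rot":[0,0,0],"linear":[-0.02,-0.042,0],"gripper":0},{"delta_rot":[0,0,0],"linear":[-0.02,-0.042,0],"gripper":0},{"delta_rot":[0,0,0],"linear":[-0.02,-0.042,0],"gripper":0},{"delta_rot":[0,0,0],"linear":[-0.015,-0.031,0],"gripper":0},{"delta_rot":[0,0,0],"linear":[-0.010,-0.022,0],"gripper":0},{"delta_rot":[0,0,0],"linear":[0,0,0],"gripper":0}]'
python3 -m crank '[{"delta_rot":[0,0,0],"linear":[0,0,0],"gripper":0},{"delta_rot":[0,0,0],"linear":[0,0,0],"gripper":0},{"delta_rot":[0,0,0],"linear":[0,0,0],"gripper":0}]'
python3 - <<'E'
from h import *;import pickle
s=r.sense();print(s["tcp_pos"],s["ee_rot"].round(4),s["time_s"],s["gripper_width"]*87,s["wrist_force"],s["moment"])
d=capture("side");t=capture("top");w=capture("wrist")
pickle.dump((d,t,w),open("p6.pkl","wb"))
f=lambda c,x,y,w,h,s:cv2.resize(c["img"][y:y+h,x:x+w],None,fx=s,fy=s,interpolation=cv2.INTER_CUBIC)
cv2.imwrite("pics/s6.png",f(d,130,60,140,140,4.2));cv2.imwrite("pics/t6.png",f(t,100,180,140,100,5));cv2.imwrite("pics/w6.png",w["img"])
E
```

```text
time_s: 8.05
tcp_pos: [0.4923, 0.2888, 0.2075]
ee_rot: [[1.0, 0.003, -0.002], [0.003, -1.0, -0.001], [-0.002, 0.001, -1.0]]
wrist_force: [0.6, 0.5, -4.9]
gripper_width: 0.262
time_s: 8.43
tcp_pos: [0.4945, 0.2867, 0.2087]
ee_rot: [[1.0, -0.001, -0.0], [-0.001, -1.0, -0.0], [-0.0, 0.0, -1.0]]
wrist_force: [0.3, -1.1, -4.6]
gripper_width: 0.262
[0.49445579 0.28666297 0.20873717] [[ 1.0e+00 -1.3e-03 -2.0e-04]
 [-1.3e-03 -1.0e+00 -2.0e-04]
 [-2.0e-04  2.0e-04 -1.0e+00]] 8.425 22.806504082457195 [ 0.34695868 -1.12140891 -4.64278745] [-0.09104696 -0.03701979  0.03179435]
```

View pics/s6.png

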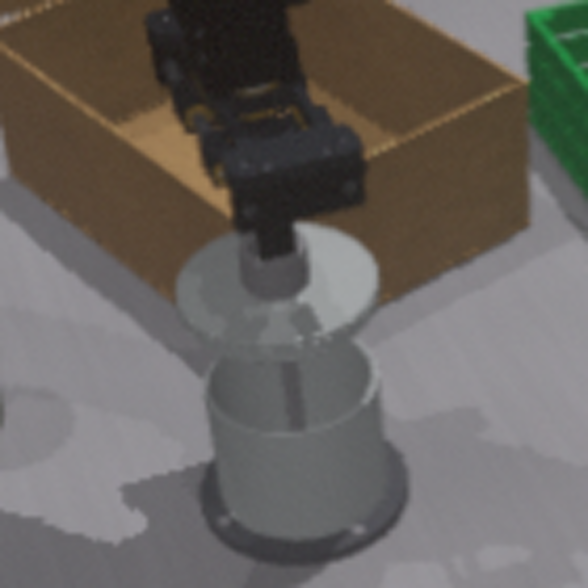

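View pics/t6.png

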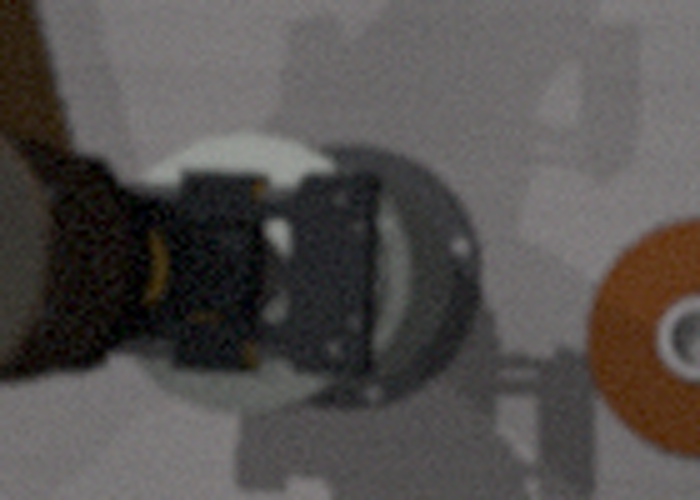

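View pics/w6.png

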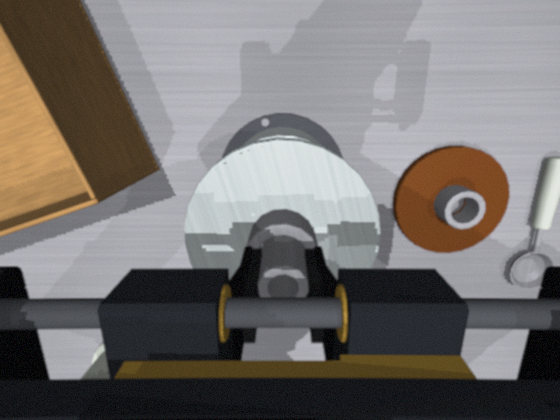

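Run:
```python
from h import *;import pickle
d,t,w=pickle.load(open("p6.pkl","rb"))
b=.1548
def mk(c,x,y,ww,h,s,n):
    k=cv2.resize(c["img"][y:y+h,x:x+ww],None,fx=s,fy=s,interpolation=cv2.INTER_CUBIC);o=(x,y)
    X,Y=.495,.287
    circ(c,k,X,Y,b+.022,.062,(0,0,255),s,o);circ(c,k,X,Y,b+.022,.021,(0,255,255),s,o);circ(c,k,X,Y,b+.05,.021,(0,255,0),s,o)
    circ(c,k,.496,.287,.1,.056,(255,0,255),s,o);circ(c,k,.496,.287,.01,.07,(255,128,0),s,o);circ(c,k,X,Y,b+.082,.012,(0,255,0),s,o)
    cv2.imwrite(n,k)
mk(d,160,100,75,100,6,"pics/s6o.png");mk(t,100,180,110,90,7,"pics/t6o.png");mk(w,170,100,220,200,3,"pics/w6o.png")
```

```text
(no output)
```

View pics/s6o.png

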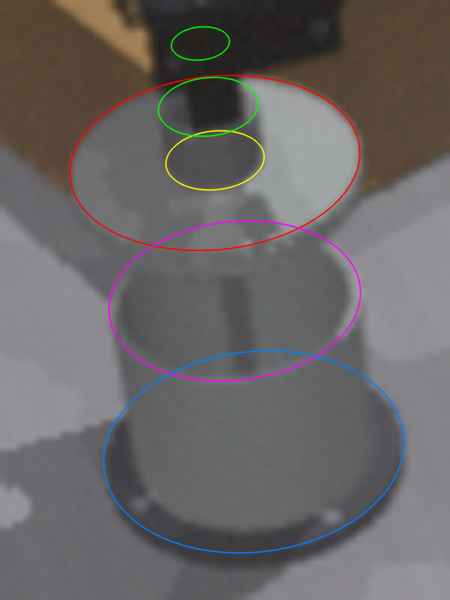

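View pics/t6o.png

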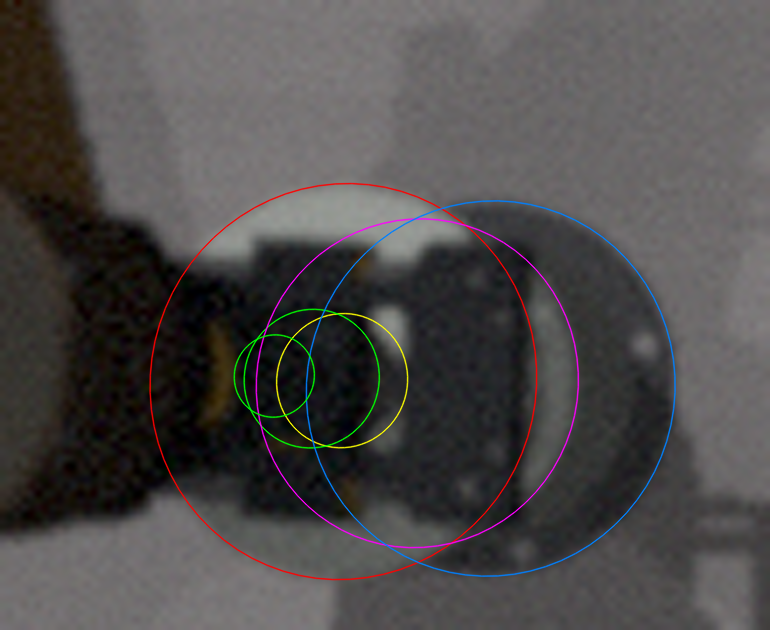

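View pics/w6o.png

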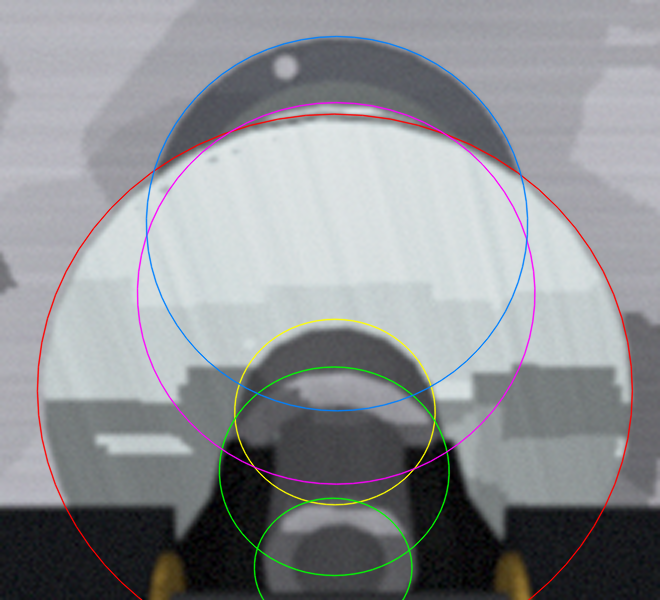

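The overlays show the lid axis at about (0.495, 0.287) and the canister axis at (0.496, 0.287). I shift x by 1 mm and lower until the tip is just inside.

```bash
python3 -m crank '[{"delta_rot":[0,0,0],"linear":[0.001,0,0.008],"gripper":0},{"delta_rot":[0,0,0],"linear":[0,0,0.008],"gripper":0},{"delta_rot":[0,0,0],"linear":[0,0,0.005],"gripper":0},{"delta_rot":[0,0,0],"linear":[0,0,0.003],"gripper":0},{"delta_rot":[0,0,0],"linear":[0,0,0.003],"gripper":0},{"delta_rot":[0,0,0],"linear":[0,0,0.003],"gripper":0},{"delta_rot":[0,0,0],"linear":[0,0,0],"gripper":0}]'
python3 -m crank '[{"delta_rot":[0,0,0],"linear":[0,0,0.002],"gripper":0},{"delta_rot":[0,0,0],"linear":[0,0,0.002],"gripper":0},{"delta_rot":[0,0,0],"linear":[0,0,0],"gripper":0}]'
python3 - <<'E'
from h import *
s=r.sense();print(s["tcp_pos"],s["ee_rot"].round(4),s["time_s"],s["gripper_width"]*87,s["wrist_force"],s["moment"])
E
```

```text
time_s: 9.45
tcp_pos: [0.4951, 0.2872, 0.1786]
ee_rot: [[1.0, -0.0, -0.0], [-0.0, -1.0, -0.0], [-0.0, 0.0, -1.0]]
wrist_force: [1.1, -0.4, -3.6]
gripper_width: 0.263
time_s: 9.82
tcp_pos: [0.4951, 0.2872, 0.1746]
ee_rot: [[1.0, -0.0, -0.0], [-0.0, -1.0, -0.0], [-0.0, 0.0, -1.0]]
wrist_force: [0.1, -0.3, -4.8]
gripper_width: 0.261
[0.495108   0.28724354 0.17462367] [[ 1.e+00 -2.e-04 -4.e-04]
 [-2.e-04 -1.e+00 -3.e-04]
 [-4.e-04  3.e-04 -1.e+00]] 9.825 22.727871526374983 [ 0.14383062 -0.33251237 -4.77149628] [-0.08098086 -0.03913189 -0.00054218]
```

No contact force and the tip is about 4 mm inside. Continuing.

```bash
python3 -m crank '[{"delta_rot":[0,0,0],"linear":[0,0,0.003],"gripper":0},{"delta_rot":[0,0,0],"linear":[0,0,0.003],"gripper":0},{"delta_rot":[0,0,0],"linear":[0,0,0.003],"gripper":0},{"delta_rot":[0,0,0],"linear":[0,0,0],"gripper":0}]'
python3 -m crank '[{"delta_rot":[0,0,0],"linear":[0,0,0.004],"gripper":0},{"delta_rot":[0,0,0],"linear":[0,0,0.004],"gripper":0},{"delta_rot":[0,0,0],"linear":[0,0,0.003],"gripper":0},{"delta_rot":[0,0,0],"linear":[0,0,0],"gripper":0}]'
python3 - <<'E'
from h import *
s=r.sense();print(s["tcp_pos"],s["ee_rot"].round(4),s["time_s"],s["gripper_width"]*87,s["wrist_force"],s["moment"])
d=capture("side");k=cv2.resize(d["img"][100:200,160:235],None,fx=6,fy=6,interpolation=cv2.INTER_CUBIC)
cv2.imwrite("pics/s7.png",k)
E
```

```text
time_s: 10.32
tcp_pos: [0.495, 0.2872, 0.1654]
ee_rot: [[1.0, -0.0, -0.001], [-0.0, -1.0, -0.001], [-0.001, 0.001, -1.0]]
wrist_force: [-0.3, -0.2, -5.1]
gripper_width: 0.261
time_s: 10.82
tcp_pos: [0.4951, 0.2872, 0.1544]
ee_rot: [[1.0, -0.0, -0.001], [-0.0, -1.0, -0.001], [-0.001, 0.001, -1.0]]
wrist_force: [-0.2, 0.3, -3.7]
gripper_width: 0.263
[0.49505979 0.28715526 0.15442216] [[ 1.e+00 -3.e-04 -7.e-04]
 [-3.e-04 -1.e+00 -6.e-04]
 [-7.e-04  6.e-04 -1.e+00]] 10.825 22.844927335365842 [-0.15092388  0.30428364 -3.66824756] [-0.00124558 -0.005584   -0.01937305]
```

View pics/s7.png

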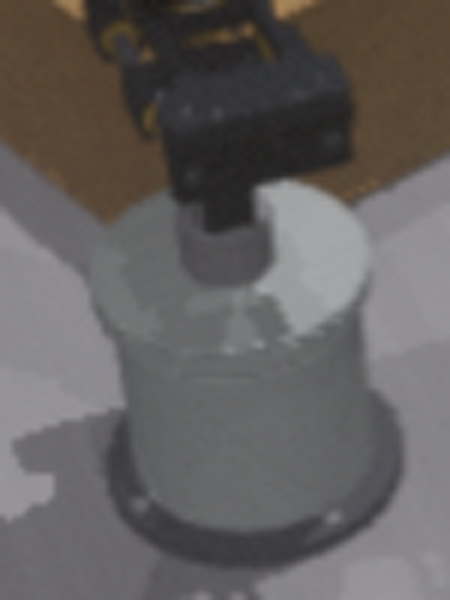

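```bash
python3 -m crank '[{"delta_rot":[0,0,0],"linear":[0,0,0.003],"gripper":0},{"delta_rot":[0,0,0],"linear":[0,0,0.003],"gripper":0},{"delta_rot":[0,0,0],"linear":[0,0,0.002],"gripper":0},{"delta_rot":[0,0,0],"linear":[0,0,0],"gripper":0}]'
python3 -m crank '[{"delta_rot":[0,0,0],"linear":[0,0,0.001],"gripper":0},{"delta_rot":[0,0,0],"linear":[0,0,0.001],"gripper":0},{"delta_rot":[0,0,0],"linear":[0,0,0],"gripper":0}]'
python3 -m crank '[{"delta_rot":[0,0,0],"linear":[0,0,0.001],"gripper":0},{"delta_rot":[0,0,0],"linear":[0,0,0],"gripper":0}]'
python3 -m crank '[{"delta_rot":[0,0,0],"linear":[0,0,0.001],"gripper":0},{"delta_rot":[0,0,0],"linear":[0,0,0],"gripper":0}]'
```

```text
time_s: 11.38
tcp_pos: [0.4951, 0.2872, 0.1466]
ee_rot: [[1.0, -0.0, -0.0], [-0.0, -1.0, -0.0], [-0.0, 0.0, -1.0]]
wrist_force: [-0.5, -0.3, -3.8]
gripper_width: 0.263
time_s: 11.75
tcp_pos: [0.4952, 0.2873, 0.1448]
ee_rot: [[1.0, -0.0, -0.0], [-0.0, -1.0, -0.0], [-0.0, 0.0, -1.0]]
wrist_force: [-0.5, 0.1, -4.1]
gripper_width: 0.259
time_s: 12.0
tcp_pos: [0.4952, 0.2873, 0.1438]
ee_rot: [[1.0, -0.0, -0.0], [-0.0, -1.0, -0.0], [-0.0, 0.0, -1.0]]
wrist_force: [0.1, 0.3, -5.0]
gripper_width: 0.262
time_s: 12.25
tcp_pos: [0.4952, 0.2873, 0.1427]
ee_rot: [[1.0, -0.0, -0.0], [-0.0, -1.0, -0.0], [-0.0, 0.0, -1.0]]
wrist_force: [-0.1, 0.3, -4.0]
gripper_width: 0.261
```

```bash
python3 -m crank '[{"delta_rot":[0,0,0],"linear":[0,0,0.001],"gripper":0},{"delta_rot":[0,0,0],"linear":[0,0,0],"gripper":0}]'
python3 -m crank '[{"delta_rot":[0,0,0],"linear":[0,0,0.0007],"gripper":0},{"delta_rot":[0,0,0],"linear":[0,0,0],"gripper":0}]'
```

```text
time_s: 12.5
tcp_pos: [0.4953, 0.2874, 0.1419]
ee_rot: [[1.0, -0.0, 0.0], [-0.0, -1.0, 0.0], [0.0, -0.0, -1.0]]
wrist_force: [-0.1, 0.0, -3.3]
gripper_width: 0.263
time_s: 12.75
tcp_pos: [0.4953, 0.2874, 0.1418]
ee_rot: [[1.0, 0.0, 0.001], [0.0, -1.0, 0.0], [0.001, -0.0, -1.0]]
wrist_force: [-1.3, 0.3, 1.0]
gripper_width: 0.264
```

Seat contact shows: the force changed by about +5 N at z = 0.1418, where it should be. A slight press, then release.

```bash
python3 -m crank '[{"delta_rot":[0,0,0],"linear":[0,0,0.0004],"gripper":0},{"delta_rot":[0,0,0],"linear":[0,0,0],"gripper":0}]'
python3 -m crank '[{"delta_rot":[0,0,0],"linear":[0,0,0],"gripper":100},{"delta_rot":[0,0,0],"linear":[0,0,0],"gripper":100},{"delta_rot":[0,0,0],"linear":[0,0,0],"gripper":100},{"delta_rot":[0,0,0],"linear":[0,0,0],"gripper":100},{"delta_rot":[0,0,0],"linear":[0,0,0],"gripper":100},{"delta_rot":[0,0,0],"linear":[0,0,0],"gripper":100},{"delta_rot":[0,0,0],"linear":[0,0,0],"gripper":100},{"delta_rot":[0,0,0],"linear":[0,0,0],"gripper":100}]'
python3 - <<'E'
from h import *;import pickle
s=r.sense();print(s["tcp_pos"],s["ee_rot"].round(4),s["time_s"],s["gripper_width"]*87,s["wrist_force"],s["moment"])
d=capture("side");w=capture("wrist");pickle.dump((d,w),open("p8.pkl","wb"))
def mk(c,x,y,ww,h,s,n):
    k=cv2.resize(c["img"][y:y+h,x:x+ww],None,fx=s,fy=s,interpolation=cv2.INTER_CUBIC);o=(x,y)
    X,Y,b=.4955,.287,.088
    circ(c,k,X,Y,b+.022,.062,(0,0,255),s,o);circ(c,k,X,Y,b+.008,.062,(0,128,255),s,o);circ(c,k,X,Y,b+.05,.021,(0,255,0),s,o)
    circ(c,k,X,Y,b+.082,.012,(255,0,0),s,o);cv2.imwrite(n,k)
mk(d,155,100,90,100,6,"pics/s8.png");mk(w,170,100,220,200,3,"pics/w8.png")
E
```

```text
time_s: 13.0
tcp_pos: [0.4954, 0.2874, 0.1418]
ee_rot: [[1.0, 0.0, 0.001], [0.0, -1.0, 0.0], [0.001, -0.0, -1.0]]
wrist_force: [-4.2, -1.3, 6.0]
gripper_width: 0.258
time_s: 14.0
tcp_pos: [0.4952, 0.2874, 0.1408]
ee_rot: [[1.0, -0.0, 0.0], [-0.0, -1.0, 0.0], [0.0, -0.0, -1.0]]
wrist_force: [0.3, 0.0, -0.1]
gripper_width: 0.982
[0.49523306 0.28735795 0.14077052] [[ 1.e+00 -1.e-04  0.e+00]
 [-1.e-04 -1.e+00  1.e-04]
 [ 0.e+00 -1.e-04 -1.e+00]] 14.0 85.39063460179557 [ 0.3025916   0.01545799 -0.08921231] [-0.12222643 -0.03779844 -0.01055742]
```

View pics/s8.png

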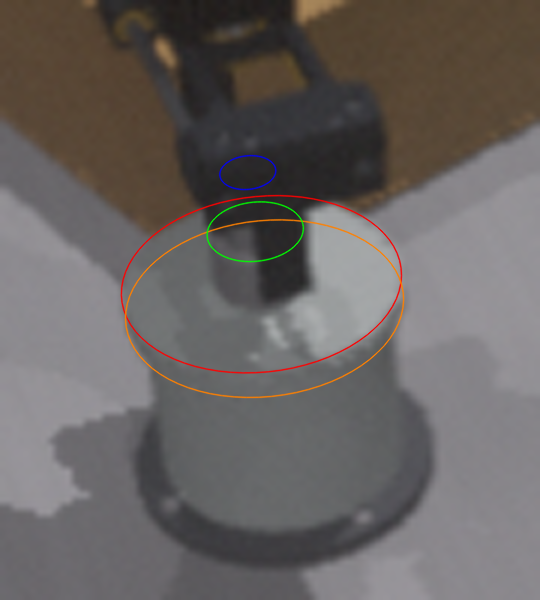

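View pics/w8.png

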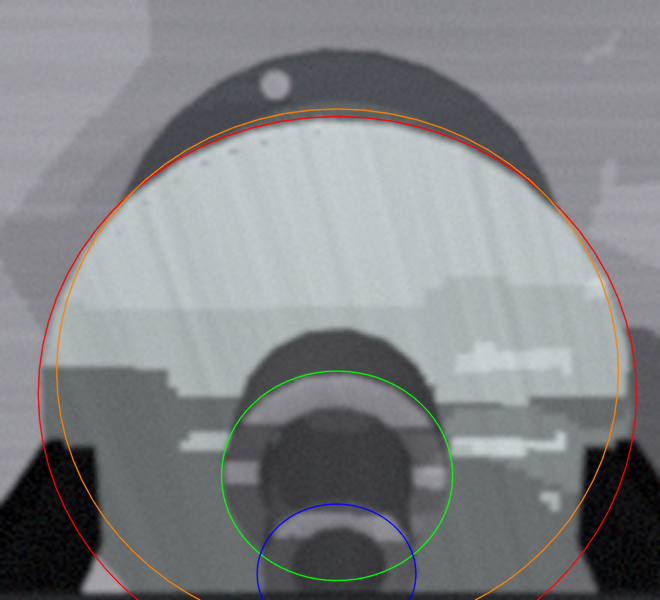

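Seated and released: the side and wrist views match the home model, cover nested. Now down to the collar.

```bash
python3 -m crank '[{"delta_rot":[0,0,0],"linear":[0,0,0.008],"gripper":100},{"delta_rot":[0,0,0],"linear":[0,0,0.008],"gripper":100},{"delta_rot":[0,0,0],"linear":[0,0,0.006],"gripper":100},{"delta_rot":[0,0,0],"linear":[0,0,0.004],"gripper":100},{"delta_rot":[0,0,0],"linear":[0,0,0],"gripper":100}]'
python3 -m crank '[{"delta_rot":[0,0,0],"linear":[0,0,0],"gripper":0},{"delta_rot":[0,0,0],"linear":[0,0,0],"gripper":0},{"delta_rot":[0,0,0],"linear":[0,0,0],"gripper":0},{"delta_rot":[0,0,0],"linear":[0,0,0],"gripper":0},{"delta_rot":[0,0,0],"linear":[0,0,0],"gripper":0},{"delta_rot":[0,0,0],"linear":[0,0,0],"gripper":0},{"delta_rot":[0,0,0],"linear":[0,0,0],"gripper":0},{"delta_rot":[0,0,0],"linear":[0,0,0],"gripper":0}]'
python3 -m crank '[{"delta_rot":[0,0,0],"linear":[0,0,0],"gripper":0},{"delta_rot":[0,0,0],"linear":[0,0,0],"gripper":0}]'
python3 - <<'E'
from h import *
s=r.sense();print(s["tcp_pos"],s["ee_rot"].round(4),s["time_s"],s["gripper_width"]*87,s["wrist_force"],s["moment"])
d=capture("side");w=capture("wrist")
cv2.imwrite("pics/s9.png",cv2.resize(d["img"][100:200,155:245],None,fx=5,fy=5,interpolation=cv2.INTER_CUBIC));cv2.imwrite("pics/w9.png",w["img"])
E
```

```text
time_s: 14.72
tcp_pos: [0.4951, 0.2872, 0.1143]
ee_rot: [[1.0, -0.0, -0.001], [-0.0, -1.0, -0.001], [-0.001, 0.001, -1.0]]
wrist_force: [0.0, 0.0, 1.1]
gripper_width: 0.997
time_s: 15.72
tcp_pos: [0.4953, 0.2874, 0.1148]
ee_rot: [[1.0, -0.0, 0.0], [-0.0, -1.0, 0.0], [0.0, -0.0, -1.0]]
wrist_force: [-0.5, 1.4, 0.9]
gripper_width: 0.478
time_s: 15.98
tcp_pos: [0.4953, 0.2874, 0.1148]
ee_rot: [[1.0, -0.0, 0.0], [-0.0, -1.0, 0.0], [0.0, -0.0, -1.0]]
wrist_force: [-0.4, 0.8, 1.1]
gripper_width: 0.482
[0.49527624 0.2873773  0.11479434] [[ 1.e+00 -1.e-04  1.e-04]
 [-1.e-04 -1.e+00  1.e-04]
 [ 1.e-04 -1.e-04 -1.e+00]] 15.975 41.96525593210767 [-0.401708    0.78365443  1.12023551] [0.06852282 0.01270202 0.02567333]
```

View pics/s9.png

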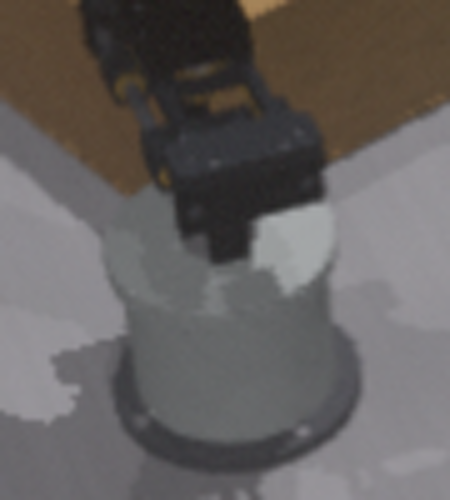

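View pics/w9.png

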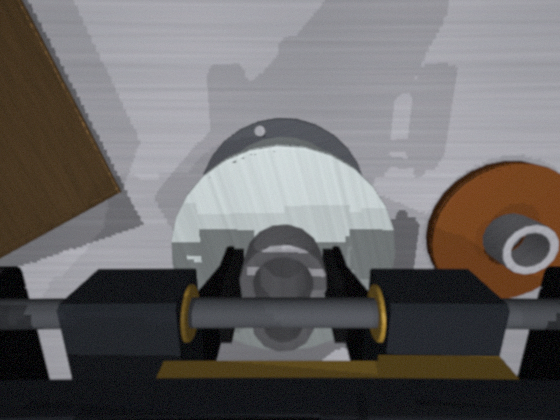

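Collar gripped at 42.0 mm. I lift slowly and straight.

```bash
python3 -m crank '[{"delta_rot":[0,0,0],"linear":[0,0,-0.001],"gripper":0},{"delta_rot":[0,0,0],"linear":[0,0,-0.001],"gripper":0},{"delta_rot":[0,0,0],"linear":[0,0,-0.002],"gripper":0},{"delta_rot":[0,0,0],"linear":[0,0,0],"gripper":0}]'
python3 -m crank '[{"delta_rot":[0,0,0],"linear":[0,0,-0.003],"gripper":0},{"delta_rot":[0,0,0],"linear":[0,0,-0.004],"gripper":0},{"delta_rot":[0,0,0],"linear":[0,0,-0.004],"gripper":0},{"delta_rot":[0,0,0],"linear":[0,0,0],"gripper":0}]'
python3 - <<'E'
from h import *
d=capture("side");w=capture("wrist")
cv2.imwrite("pics/s10.png",cv2.resize(d["img"][100:200,155:245],None,fx=6,fy=6,interpolation=cv2.INTER_CUBIC))
E
```

```text
time_s: 16.58
tcp_pos: [0.4953, 0.2874, 0.1189]
ee_rot: [[1.0, -0.0, 0.0], [-0.0, -1.0, 0.0], [0.0, -0.0, -1.0]]
wrist_force: [-0.0, -0.5, -0.8]
gripper_width: 0.48
time_s: 17.08
tcp_pos: [0.4955, 0.2876, 0.1303]
ee_rot: [[1.0, -0.0, 0.001], [-0.0, -1.0, 0.001], [0.001, -0.001, -1.0]]
wrist_force: [0.4, -0.6, -1.3]
gripper_width: 0.483
```

View pics/s10.png

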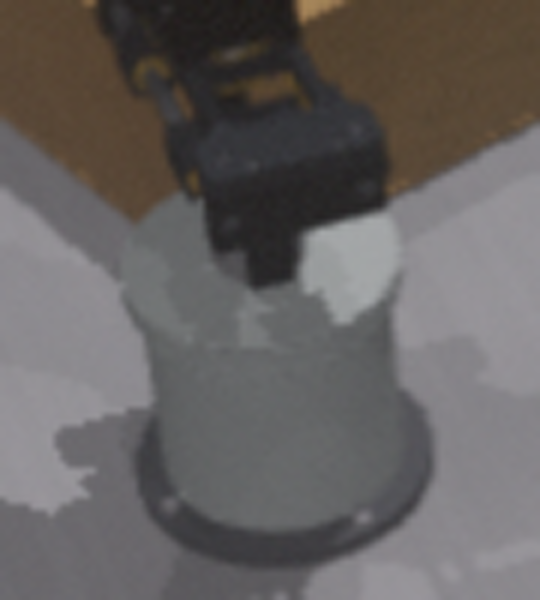

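The load is about 2 N, so only the cover is coming up. I continue to roughly 100 mm of total lift.

```bash
python3 -m crank '[{"delta_rot":[0,0,0],"linear":[0,0,-0.006],"gripper":0},{"delta_rot":[0,0,0],"linear":[0,0,-0.008],"gripper":0},{"delta_rot":[0,0,0],"linear":[0,0,-0.01],"gripper":0},{"delta_rot":[0,0,0],"linear":[0,0,-0.01],"gripper":0},{"delta_rot":[0,0,0],"linear":[0,0,-0.01],"gripper":0},{"delta_rot":[0,0,0],"linear":[0,0,0],"gripper":0}]'
python3 -m crank '[{"delta_rot":[0,0,0],"linear":[0,0,-0.01],"gripper":0},{"delta_rot":[0,0,0],"linear":[0,0,-0.01],"gripper":0},{"delta_rot":[0,0,0],"linear":[0,0,-0.01],"gripper":0},{"delta_rot":[0,0,0],"linear":[0,0,-0.01],"gripper":0},{"delta_rot":[0,0,0],"linear":[0,0,-0.006],"gripper":0},{"delta_rot":[0,0,0],"linear":[0,0,0],"gripper":0},{"delta_rot":[0,0,0],"linear":[0,0,0],"gripper":0},{"delta_rot":[0,0,0],"linear":[0,0,0],"gripper":0}]'
python3 - <<'E'
from h import *
s=r.sense();print(s["tcp_pos"],s["ee_rot"].round(4),s["time_s"],s["gripper_width"]*87,s["wrist_force"],s["moment"])
d=capture("side");t=capture("top")
def mk(c,x,y,ww,h,s,n):
    k=cv2.resize(c["img"][y:y+h,x:x+ww],None,fx=s,fy=s,interpolation=cv2.INTER_CUBIC);o=(x,y)
    cv2.imwrite(n.replace(".","p."),k)
    X,Y=.4955,.287
    circ(c,k,X,Y,.106,.056,(0,0,255),s,o);circ(c,k,X,Y,.17,.012,(255,0,0),s,o)
    b=.096+s0-.1148
    circ(c,k,X,Y,b,.062,(0,255,0),s,o);cv2.imwrite(n,k)
s0=s["tcp_pos"][2]
mk(d,145,70,110,130,4.5,"pics/s11.png")
cv2.imwrite("pics/t11.png",t["img"]);cv2.imwrite("pics/sd11.png",d["img"])
E
```

```text
time_s: 17.92
tcp_pos: [0.4958, 0.2878, 0.175]
ee_rot: [[1.0, -0.0, 0.002], [-0.0, -1.0, 0.002], [0.002, -0.002, -1.0]]
wrist_force: [0.2, 0.1, -2.1]
gripper_width: 0.482
time_s: 18.92
tcp_pos: [0.495, 0.2872, 0.2193]
ee_rot: [[1.0, -0.0, -0.001], [-0.0, -1.0, -0.001], [-0.001, 0.001, -1.0]]
wrist_force: [-0.1, -0.1, -0.6]
gripper_width: 0.48
[0.49504346 0.28716209 0.21926471] [[ 1.e+00 -3.e-04 -8.e-04]
 [-3.e-04 -1.e+00 -7.e-04]
 [-8.e-04  7.e-04 -1.e+00]] 18.925 41.76871150589721 [-0.1460377  -0.11221697 -0.6218322 ] [-0.05279673  0.00291165  0.02855579]
```

View pics/s11.png

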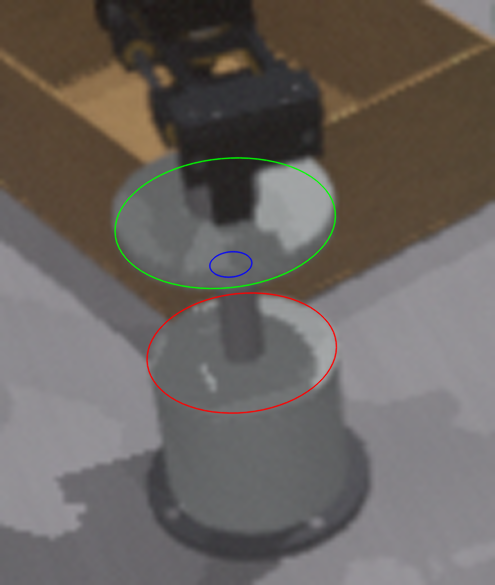

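View pics/s11p.png

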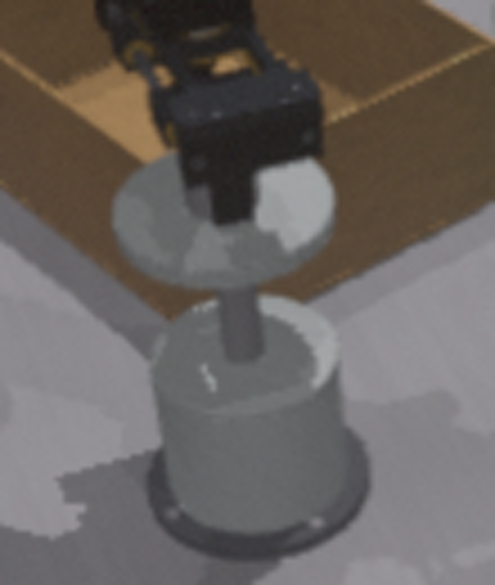

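View pics/t11.png

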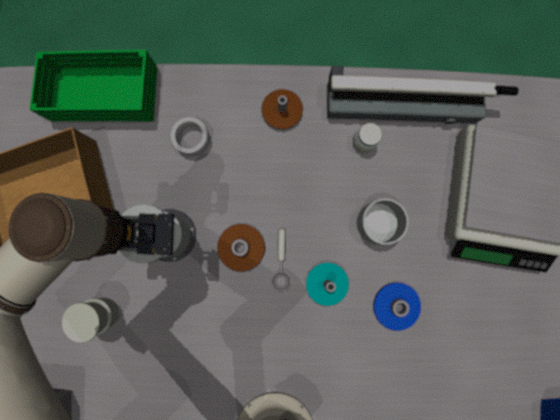

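The cover's lower edge is at about 0.200 m, 30 mm above the stem top. The inner lid's flange matches its seated outline within a pixel, and the bystanders have not moved. I let it settle and hand in.

```bash
python3 -m crank '[{"delta_rot":[0,0,0],"linear":[0,0,0],"gripper":0},{"delta_rot":[0,0,0],"linear":[0,0,0],"gripper":0},{"delta_rot":[0,0,0],"linear":[0,0,0],"gripper":0},{"delta_rot":[0,0,0],"linear":[0,0,0],"gripper":0},{"delta_rot":[0,0,0],"linear":[0,0,0],"gripper":0},{"delta_rot":[0,0,0],"linear":[0,0,0],"gripper":0}]'
python3 - <<'E'
from station import workorder,r
print(r.sense()["joint_velocities"].round(2))
print(workorder.finish_job())
E
```

```text
time_s: 19.77
tcp_pos: [0.4952, 0.2873, 0.2198]
ee_rot: [[1.0, -0.0, 0.0], [-0.0, -1.0, 0.0], [0.0, -0.0, -1.0]]
wrist_force: [-1.0, 0.2, -1.3]
gripper_width: 0.477
[ 0.02 -0.07  0.01  0.03  0.05  0.07]
the job is handed in; nothing more can be done
None
```

The double lid is on the dosing canister, the stem is released, and the gripper is holding the dust cover level above it. I handed the job in at about 20 s of the 51 s allowed; no verdict is given.

- **Fitting:** I gripped the lid by its stem and lowered it over the shaft with no side force. It seated at tool height 0.142 m, as expected, and I pressed lightly to about 6 N before letting go.
- **Lifting the cover:** I gripped the collar at 42 mm and lifted straight up. The wrist force during the lift was about 1–2 N, which fits the cover alone.
- **Last checks:** The cover's lower edge is at about 0.20 m, 30 mm above the stem top. The arm was still, and no bystander had visibly moved in the last top picture.
- **Small disagreement:** In the last side picture the inner lid's flange sat 1–1.5 mm off its expected outline. That is within the camera's 2 mm calibration, and I saw no tilt or lifting. Readings of the tool position also wandered by about 1 mm.

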